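# Clamp the long slide carrier in the viewing holder

## Task

Draw the slide holder's sprung curved arm right back until it stays open by itself, then set the long slide carrier flat on the plate, snug against both the long fixed edge and the short end stop, and let go of it. Then push the arm back so that it springs onto the carrier and clamps it. Keep the carrier level throughout, and do not disturb the short carrier, the tube rack or the jar.

Things in the scene. Friction and masses are not known exactly. Their poses are not given: they have to be found in the camera images.
- holder: The slide holder, fixed, upright, turned only about the vertical: a grey and dark steel plate 25 mm high, x -112 to 88, y -127 to 103 mm in its frame. Origin at table level. Two steel bars on the plate are its fixed edges; the curved arm is on the -x side. The long carrier, snug in its corner, has its origin at x = 20, y = 0, z = 25 mm here, its y axis along this y, either way round.
- long_edge (a point): Middle of the foot of the long fixed edge's inner face, at x = 60, y = 0, z = 25 mm of the holder. The bar is 12 mm high above the plate, 170 mm long along y (-85 to 85), 14 mm thick; the carrier goes on its -x side. Axes as the holder's.
- end_stop (a point): Middle of the foot of the short end stop's inner face, at x = 24, y = -70, z = 25 mm of the holder. The bar is 12 mm high, 80 mm long along x (-16 to 64), 14 mm thick; the carrier goes on its +y side. Axes as the holder's.
- clip (a joint): The sprung curved steel arm, swinging level about its hinge; rad. 0 = sprung home, holder empty (the start); grows counter-clockwise from above, away from the long edge, to a stop at 1.05. The spring is over-centre: below 0.8 it drives the arm to 0, beyond 0.8 it drives it open. Up to 4 N at the post, plus damping 2 N per 0.1 m/s. It rests against the seated long carrier at about 0.145.
- clip_hinge (a point): Vertical hinge axis of the curved arm, at x = -85, y = -100, z = 25 mm of the holder (plate's top face). A boss of 30 mm diameter and 24 mm height stands there. Its spring strut lies low on the plate (up to 14 mm above it) from there 77 mm towards +x, behind the end stop; leave it free.
- clip_post (a point): Top centre of the upright round steel post on the end of the curved arm: 14 mm diameter, top 87 mm above the table, its upper 38 mm free to grip or push. The arm is a 10 mm bar at 38 to 48 mm above the table, bowed outwards by 28 mm. The post is 125 mm from the hinge: at x = -12, y = 2 mm of the holder at joint 0; x = -137, y = 14 mm at joint 1.05.
- long_carrier: The long slide carrier: a grey plastic tray 80 (x) x 140 (y) x 12 mm high with two glass slides on it, loose, 0.17 to 0.35 kg, lying flat on the table. Along its middle stands a grip bar 14 mm (x) x 60 mm (y), its top 44 mm above the underside. Origin at the centre of the underside. It is the same either way round.
- short_carrier: The short slide carrier, not to be used: like the long one but 80 x 90 x 12 mm, with the same grip bar. Origin at the centre of the underside.
- tube_rack: Bystander: white rack 82 (x) x 154 (y) mm with orange-capped tubes, 85 mm high overall, loose. Origin at the centre of the underside.
- jar: Bystander: white jar, 64 mm diameter, 110 mm high, loose. Origin at the centre of the underside.
Mind the look-alikes: they are no part of the job. Leave any blue look-alike of the long_carrier alone.

How it is judged (in metres and radians):
On the way, in this order (a step that is already met when the one before it is completed fails the run):
1. the curved arm is drawn back and stays open by itself, untouched (value of joint clip above 0.95 rad and contact force between the fingers and holder below 0.1 N), for 0.2 s.
2. with the arm open, the long carrier lies flat on the plate, within 5 mm of both fixed edges and let go (value of joint clip above 0.9 rad and contact force between long_carrier and the fingers below 0.1 N and x of long_carrier in the frame of holder between 0.015 and 0.023 m and y of long_carrier in the frame of holder between -0.003 and 0.005 m and z of long_carrier in the frame of holder between 0.022 and 0.028 m and angle between the y axis of long_carrier and the y axis of holder, either way round below 0.05 rad), for 0.2 s.
At the end, for the whole second after the job is handed in: The long carrier lies flat on the holder's plate, along the long fixed edge (gap under 3 mm, turned by less than 0.05 rad) and within 5 mm of the short end stop, at rest, with the curved arm sprung against its side (joint between 0.08 and 0.19) (x of long_carrier in the frame of holder between 0.017 and 0.023 m and y of long_carrier in the frame of holder between -0.003 and 0.005 m and z of long_carrier in the frame of holder between 0.022 and 0.028 m and angle between the y axis of long_carrier and the y axis of holder, either way round below 0.05 rad and value of joint clip between 0.08 and 0.19 rad and linear speed of long_carrier below 0.01 m/s); the robot touches nothing.
It fails at once if the long carrier is tipped by more than 0.35 rad (angle between long_carrier's own z axis and vertical above 0.35 rad).
It fails at once if the short carrier is moved by more than 30 mm or tipped over (distance of short_carrier from where it was at the start of the episode above 0.03 m or angle between short_carrier's own z axis and vertical above 0.35 rad).
It fails at once if the tube rack is moved by more than 30 mm or tipped over (distance of tube_rack from where it was at the start of the episode above 0.03 m or angle between tube_rack's own z axis and vertical above 0.35 rad).
It fails at once if the jar is moved by more than 30 mm or tipped over (distance of jar from where it was at the start of the episode above 0.03 m or angle between jar's own z axis and vertical above 0.35 rad).
It also fails if it takes over 72 s, if anything falls off the work surface, if the arm or the gripper's body presses on something with over 40 N, if the wrist force passes 120 N, or if a joint passes its speed limit or range.

## Robot

A 7-joint arm with a two-finger parallel gripper is mounted at the origin on the work surface. World frame = base frame: x ahead of the robot, y to its left, z up, the work surface at z = 0. Lengths are in m, angles in degrees, forces in N, time in s.
With the tool pointing down it reaches from about 0.425 to 0.875 m from the base axis. Payload 4.7 kg.
Tool frame: the origin (TCP) lies on the centre line of the jaws, within the pads' length; the fingertips stand 11 mm ahead of it and the grasp point (between the pads) lies 8 mm behind it (finger_overhang is the x of the fingertips in the tool frame, in m); x points along the fingers, z is the direction in which the jaws open and shut, and the axes are right-handed (so a half turn about x gives the same grasp; the last joint's range is limited). The gripper opens to 87 mm and grips with 3 to 60 N. Pads are 19 mm wide; open, the fingers measure 117 mm over their backs; the gripper's body (75 mm by 190 mm) begins 51 mm behind the grasp point.
Start: joints at [73.001, 18.392, -4.016, 83.108, 1.295, 78.541, -3.26], TCP at [0.199, -0.619, 0.234] pointing down, gripper open.
Joint ranges: [-163.93, 163.93], [-17.29, 119.83], [-79.2, 71.16], [3.27, 140.29], [-89.18, 269.18], [5.43, 117.66], [-154.24, 154.24]. Speed limits (degrees/s): [147.25, 147.25, 180, 180, 180, 180, 180].

## Interface

Orientations are given as [roll, pitch, yaw] about the fixed x, y, z axes, in that order (R = Rz(yaw) Ry(pitch) Rx(roll)).
In Python, from cell import get_obs, read_camera, sign_off, cut_out, finger_overhang gives the robot as it stands.
- The arm moves only by the tool servo_tool, never from a script. Its argument "rows" is one flat list of numbers, 5 for each row, row after row: the shift along the world's x, y, z in mm, then the turn about the world's z in degrees, then the closure, from 0 (fully open) to 1 (shut). A call has 1 to 10 rows; each row is the pose to reach, as a shift and turn from the pose commanded when the call began; what a row does not reach only later rows make up. A row lasts 1/12 s, in which the tool goes at most 41.7 mm and 7.16 degrees, less where a joint would pass 70% of its speed; a pose out of reach is approached as far as the arm can. A call with a gripper value outside its range is refused whole. The fingers move at their own pace and stop on an object; "force" is the grip in N (left out, the last holds). Time passes only in rows, so rows that repeat a pose let the fingers close. It gives the time, the measured TCP pose, the force and the opening at its end, in the units of the state.
- get_obs(): the state, without advancing time (a new reading comes with each control period).
- read_camera(name): name is "scene" or "top"; returns a dict with "frame" (480x640x3 uint8, blue, green, red), "range_z" (480x640 float32, m along the optical axis (not along the pixel's ray), 0 where there is no reading), "intrinsics" (3x3 intrinsics, pixels), "k1" (the pictures are not rectified: a ray, as slopes to the right and down, at radius r is drawn at 1 + k1 r^2 times it, then the intrinsics apply), "cam_to_world" (4x4, takes a point from camera to world coordinates). Camera axes: x right, y down, z forward; pixel columns grow to the right and rows downward; lengths in m; the calibration is good to about 2 mm. A picture is of the moment at which its call begins.
- sign_off(): hands the job in, once; it reports no verdict.
Trained networks look in a picture, given as the dict that the camera call returned (one of the last four; its "shot" number tells which), for a name from the list of things; names that differ only in an ending like _2 or _b are one class to them, and where a whole thing is asked for, a point or a joint stands for the part that bears it (a point fixed in the world has none). Each returns a list of dicts, best first, with "score" (0 to 1); they miss things now and then, are a little off and sometimes report something else, mostly with a low value. They report only what shows in the picture. A call takes as long as a camera call. They do not tell look-alikes from the thing itself.
- cut_out(name, picture): "pixels" (480x640 bool, what is visible of it) and "extent" ([centre column, centre row, width, height] in pixels, round what is visible of it).
The state is a dict: "time_s": time; "qpos": joint angles; "joint_velocities": joint speeds; "effort": joint torques, N m; "tool_pos": TCP position; "tool_rot": TCP orientation; "force": force on the tool from outside, world axes, zero at the start; "wrist_torque": the same for the moment, N m; "grip_width": finger opening in m.
Only numpy, scipy, OpenCV 4.12 (cv2) and the standard library are available. Lean on these libraries where they do the work, as an engineer would, in place of code of your own. Each camera call takes 0.05 s, during which the arm holds its last target.

## Working session

There is one attempt and no reset: what is moved stays moved. The work goes in short steps, Python scripts to look and compute and a tool call to move; the robot and the scene stay as the last step left them, time stands still between calls to the robot, and variables do not carry over. Pictures are saved under pics/ and viewed, and the job is handed in when it is done.

Besides the shell and the picture viewer there is one more tool, called after "Emit:" as name(argument=value, ...), one argument or row to a line, values as JSON. servo_tool: Moves the arm, as the interface text tells. Its arguments: {"type":"object","properties":{"rows":{"type":"array"},"force":{"type":"number"}},"required":["rows"]}

```bash
mkdir -p pics; ls; python3 - <<'E'
from cell import *
import cv2,numpy as np,pickle
print(get_obs())
for n in("scene","top"):
    p=read_camera(n); cv2.imwrite(f"pics/{n}0.png",p["frame"]); pickle.dump(p,open(f"{n}0.pkl","wb"))
    print(n,p["intrinsics"],p["k1"],p["cam_to_world"])
    for k in("holder","long_carrier","short_carrier","tube_rack","jar","clip","clip_post"):
        for d in cut_out(k,p): print(n,k,round(d["score"],2),np.round(d["extent"]))
E
```

```text
pics
{'time_s': 0.0, 'qpos': array([73.00224186, 18.4388369 , -4.0167719 , 83.17600374,  1.29282205,
       78.54031233, -3.2606348 ]), 'joint_velocities': array([-0.08831152,  0.03248324,  0.03902759,  0.00241034, -0.05039719,
       -0.00964603,  0.05347892]), 'effort': array([ 1.28412787e-03, -4.91285992e+01, -4.02976535e-01, -3.12528956e+01,
       -6.39348174e-02,  4.37695370e-02,  1.80267848e-04]), 'tool_pos': array([ 0.19857522, -0.61835713,  0.23245452]), 'tool_rot': array([-178.29462631,   89.88992707,  109.51301339]), 'force': array([ 0.75193067,  0.24926144, -0.04513413]), 'wrist_torque': array([-0.05489791,  0.01280771,  0.02961854]), 'grip_width': 0.08691919206187725}
scene [[570.70659975   0.         318.09287232]
 [  0.         570.70659975 228.12150772]
 [  0.           0.           1.        ]] -0.06675314933850518 [[-0.5384004   0.46605523 -0.70208085  1.45519182]
 [ 0.84252145  0.28108608 -0.45950868  0.66603955]
 [-0.01681127 -0.83891784 -0.54399839  0.7502824 ]
 [ 0.          0.          0.          1.        ]]
scene long_carrier 0.85 [424. 284.  77.  52.]
scene
[... 236 characters left out ...]
224. 198.  35.  36.]
top [[579.96815381   0.         315.00720782]
 [  0.         579.96815381 237.73905424]
 [  0.           0.           1.        ]] -0.02027889385510184 [[-0.01901895 -0.98599822  0.16566773  0.31584569]
 [-0.99981684  0.01840212 -0.00525756  0.12450948]
 [ 0.00213531 -0.16573738 -0.98616761  1.60713056]
 [ 0.          0.          0.          1.        ]]
top holder 0.79 [413. 240.  90.  85.]
top long_carrier 0.75 [169. 317.  56.  57.]
top long_carrier 0.59 [236. 250.  57.  40.]
top short_carrier 0.56 [309. 270.  41.  38.]
top tube_rack 0.9 [276. 183.  57.  36.]
top jar 0.87 [334. 160.  22.  30.]
top clip 0.89 [432. 250.  50.  27.]
top clip_post 0.64 [433. 251.  51.  34.]
```

View pics/scene0.png

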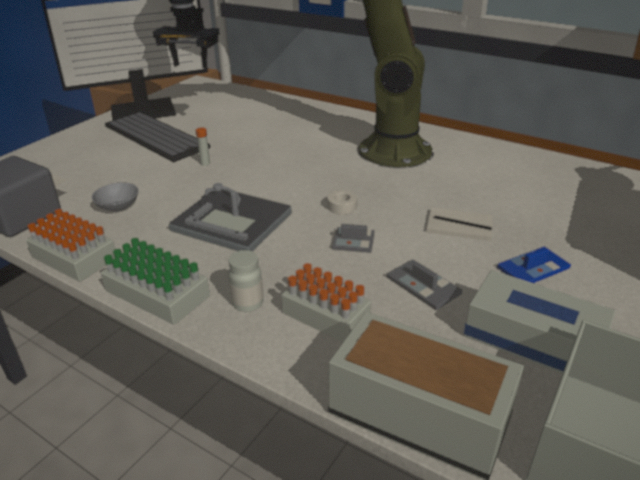

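View pics/top0.png

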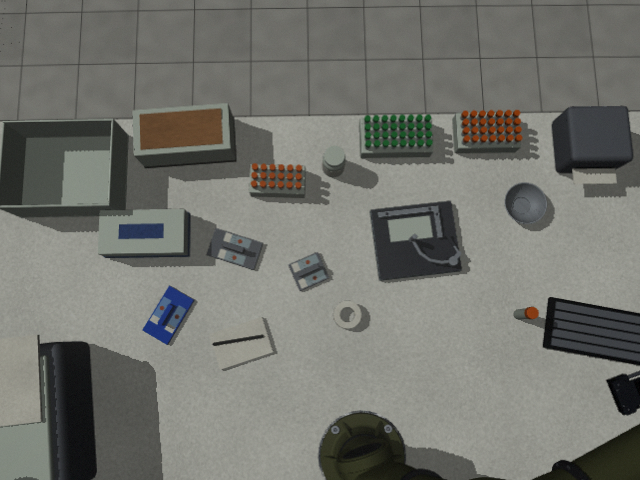

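```bash
python3 - <<'E'
import cv2
a=cv2.imread("pics/top0.png")
cv2.imwrite("pics/c1.png",cv2.resize(a[185:295,355:475],None,fx=5,fy=5,interpolation=2))
cv2.imwrite("pics/c2.png",cv2.resize(a[215:355,130:340],None,fx=3.8,fy=3.8,interpolation=2))
E
```

```text
(no output)
```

View pics/c1.png

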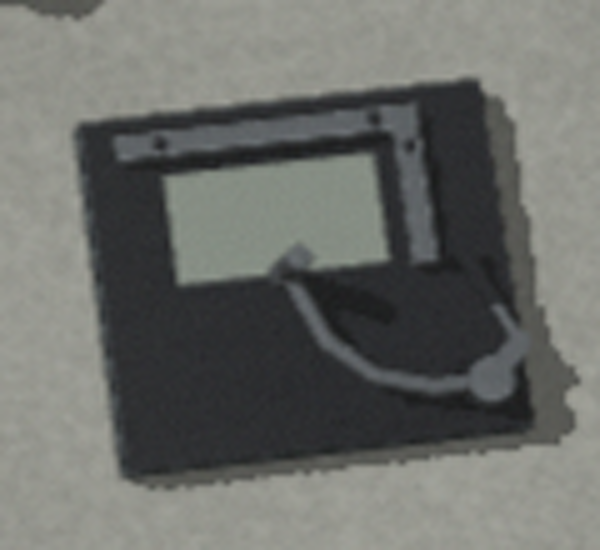

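View pics/c2.png

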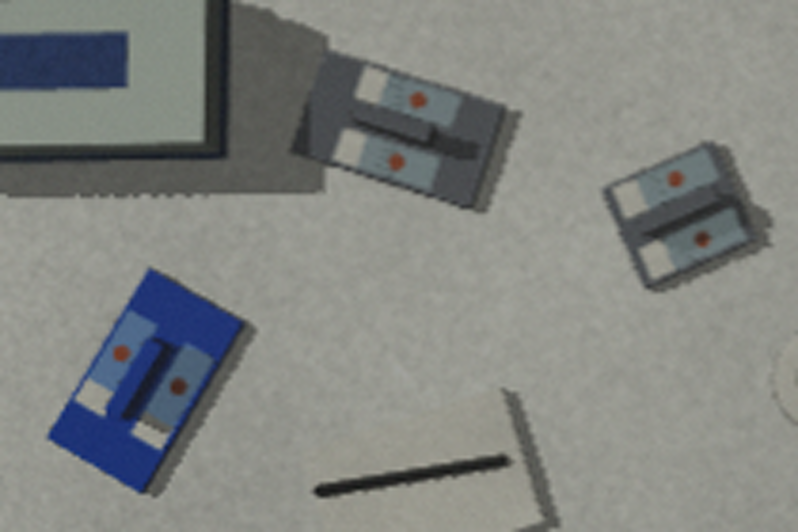

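The candidates for the long carrier in the top picture are the grey tray at (236,250), the blue look-alike at (169,315) and the short grey tray at (309,270). I choose the grey one at (236,250): the crop shows it is grey and clearly longer than the short tray. The holder is at (416,241), with its long edge on the far side, its end stop on the right and its post at (413,237).

```bash
cat > h.py <<'E'
import numpy as np,cv2,pickle
from scipy.optimize import minimize
def world(p):
    K=p["intrinsics"];h,w=p["range_z"].shape
    u,v=np.meshgrid(np.arange(w),np.arange(h))
    d=np.array([p["k1"],0,0,0,0.])
    q=cv2.undistortPoints(np.stack([u,v],-1).reshape(-1,1,2).astype(float),K,d).reshape(h,w,2)
    z=p["range_z"].astype(float)
    P=np.stack([q[...,0]*z,q[...,1]*z,z],-1); T=p["cam_to_world"]
    W=P@T[:3,:3].T+T[:3,3]; W[z==0]=np.nan
    return W
def proj(p,X):
    X=np.asarray(X,float).reshape(-1,3)
    T=np.linalg.inv(p["cam_to_world"]); 
    return cv2.projectPoints(X,cv2.Rodrigues(T[:3,:3])[0],T[:3,3],p["intrinsics"],np.array([p["k1"],0,0,0,0.]))[0].reshape(-1,2)
def rect(pts): # robust rectangle of xy points
    return cv2.minAreaRect(pts.astype(np.float32))
def T2(x,y,a,P):
    P=np.asarray(P,float).reshape(-1,3);c,s=np.cos(a),np.sin(a)
    return np.c_[x+c*P[:,0]-s*P[:,1],y+s*P[:,0]+c*P[:,1],P[:,2]]
E
python3 - <<'E'
from h import *
p=pickle.load(open("top0.pkl","rb"));W=world(p)
def box(u0,u1,v0,v1,z0,z1):
    S=W[v0:v1,u0:u1]; m=(S[...,2]>z0)&(S[...,2]<z1); Q=S[m]
    return Q,m
for nm,b in dict(table=(100,300,380,400,-.1,.1),plate=(360,475,190,290,.019,.031),bars=(360,475,190,290,.033,.041),post=(395,425,225,250,.08,.1),boss=(430,470,250,275,.045,.054),arm=(395,470,220,275,.04,.055),lc=(205,268,225,274,.008,.017),lgrip=(205,268,225,274,.038,.05),sc=(285,335,248,295,.008,.017),sgrip=(285,335,248,295,.038,.05),rack=(245,312,155,205,.02,.1),jar=(318,350,143,182,.1,.12),box=(95,192,200,262,.03,.3)).items():
    Q,m=box(*b)
    if len(Q)<3: print(nm,len(Q));continue
    print(nm,len(Q),"z med %.4f"%np.median(Q[:,2]),"max %.3f"%Q[:,2].max(),"mean",np.round(Q[:,:2].mean(0),4),"rect",[np.round(r,4) for r in rect(Q[:,:2])], "lo",np.round(Q.min(0)[:2],3),"hi",np.round(Q.max(0)[:2],3))
E
```

```text
table 3985 z med 0.0010 max 0.014 mean [0.1768 0.4351] rect [array([0.1768, 0.4363]), array([0.5393, 0.0516]), np.float64(89.0238)] lo [0.147 0.166] hi [0.206 0.706]
plate 4450 z med 0.0253 max 0.031 mean [ 0.5674 -0.1546] rect [array([ 0.5725, -0.1606]), array([0.2   , 0.2309]), np.float64(5.4944)] lo [ 0.464 -0.285] hi [ 0.68  -0.039]
bars 541 z med 0.0366 max 0.041 mean [ 0.611  -0.1785] rect [array([ 0.5713, -0.1626]), array([0.1923, 0.2225]), np.float64(5.3923)] lo [ 0.47  -0.278] hi [ 0.67  -0.049]
post 22 z med 0.0869 max 0.092 mean [ 0.5707 -0.146 ] rect [array([ 0.5707, -0.1462]), array([0.0123, 0.0107]), np.float64(75.8186)] lo [ 0.565 -0.153] hi [ 0.576 -0.14 ]
boss 114 z med 0.0488 max 0.054 mean [ 0.5089 -0.2379] rect [array([ 0.5088, -0.2339]), array([0.0274, 0.0775]), np.float64(9.7748)] lo [ 0.498 -0.27 ] hi [ 0.529 -0.194]
arm 297 z med 0.0465 max 0.055 mean [ 0.5285 -0.2159] rect [array([ 0.5435, -0.2146]), array([0.1256, 0.1018]), np.float64(30.7218)] lo [ 0.496 -0.279] hi [ 0.62 -0.14]
lc 1016 z med 0.0126 max 0.017 mean [0.5575 0.339 ] rect [array([0.5546, 0.3369
[... 363 characters left out ...]
t64(89.047)] lo [0.429 0.066] hi [0.555 0.2  ]
sgrip 105 z med 0.0443 max 0.050 mean [0.4916 0.1349] rect [array([0.4919, 0.1348]), array([0.0144, 0.0589]), np.float64(22.808)] lo [0.475 0.107] hi [0.507 0.164]
rack 1741 z med 0.0554 max 0.097 mean [0.7388 0.2162] rect [array([0.7464, 0.2175]), array([0.1543, 0.0878]), np.float64(87.0437)] lo [0.7  0.14] hi [0.791 0.296]
jar 324 z med 0.1100 max 0.118 mean [0.7901 0.0613] rect [array([0.7914, 0.0612]), array([0.0485, 0.0576]), np.float64(88.5921)] lo [0.763 0.037] hi [0.82  0.086]
box 4446 z med 0.0808 max 0.137 mean [0.6002 0.5815] rect [array([0.6169, 0.5944]), array([0.261 , 0.1576]), np.float64(89.5813)] lo [0.538 0.464] hi [0.696 0.725]
```

```bash
cat >> h.py <<'E'
def fitrect(Q,sx,sy,x0,y0,a0):
    # Q: Nx2; maximise soft points inside a rect sx x sy
    def f(t):
        c,s=np.cos(t[2]),np.sin(t[2]);d=Q-t[:2]
        lx=d@[c,s];ly=d@[-s,c];k=.0012
        sg=lambda v:1/(1+np.exp(-np.clip(v/k,-40,40)))
        return -np.sum(sg(sx/2-abs(lx))*sg(sy/2-abs(ly)))
    best=None
    for da in(-.03,0,.03):
        r=minimize(f,[x0,y0,a0+da],method="Nelder-Mead",options=dict(initial_simplex=np.array([x0,y0,a0+da])+np.array([[0,0,0],[.004,0,0],[0,.004,0],[0,0,.04]]),xatol=1e-5,fatol=1e-3,maxiter=2000))
        if best is None or r.fun<best.fun: best=r
    return best.x
E
python3 - <<'E'
from h import *
for n in("top","scene"):
    p=pickle.load(open(n+"0.pkl","rb"));W=world(p).reshape(-1,3)
    def sel(x,y,r,z0,z1):
        return W[(abs(W[:,0]-x)<r)&(abs(W[:,1]-y)<r)&(W[:,2]>z0)&(W[:,2]<z1)]
    d=np.deg2rad
    for nm,x,y,r,z0,z1,sx,sy,a in(("plate",.5725,-.1606,.16,.019,.06,.2,.23,5.5),("lc",.558,.339,.12,.008,.02,.08,.14,-18.9),("lgrip",.558,.339,.06,.038,.05,.014,.06,-18.9),("sc",.4916,.1345,.09,.008,.02,.08,.09,22.8)):
        t=fitrect(sel(x,y,r,z0,z1)[:,:2],sx,sy,x,y,d(a));print(n,nm,np.round(t[:2],4),np.rad2deg(t[2]).round(2))
        if nm=="plate":
            o=T2(*t,[[.012,.012,0]])[0];print("holder",o.round(4)); H=(*o[:2],t[2])
            # bars: holder local frame stats of points z .033-.041
            Q=sel(x,y,r,.033,.041);c,s=np.cos(H[2]),np.sin(H[2]);D=Q[:,:2]-H[:2];L=np.c_[D@[c,s],D@[-s,c]]
            m=(L[:,0]>.05)&(L[:,0]<.085)&(abs(L[:,1])<.08);print("long bar x mean (67)",L[m,0].mean(), np.polyfit(L[m,1],L[m,0],1))
            m=(L[:,1]<-.06)&(L[:,1]>-.095)&(L[:,0]>-.01)&(L[:,0]<.05);print("stop y mean (-77)",L[m,1].mean())
            print("post",T2(*H,[[-.012,.002,0]])[0], sel(x,y,r,.08,.095).mean(0))
    Q=sel(.9,.3,.5,.0,.3)
E
```

```text
top plate [ 0.5722 -0.1603] 5.59
holder [ 0.583  -0.1472  0.    ]
long bar x mean (67) 0.06679885854681897 [0.00405142 0.06681517]
stop y mean (-77) -0.07750203748924597
post [ 0.57084288 -0.146357    0.        ] [ 0.57072935 -0.14598743  0.08649395]
top lc [0.5584 0.3398] -18.57
top lgrip [0.5581 0.3391] -17.78
top sc [0.4919 0.135 ] 22.67
scene plate [ 0.5792 -0.1612] 5.94
holder [ 0.5899 -0.148   0.    ]
long bar x mean (67) 0.0655004505519052 [0.01003372 0.06550406]
stop y mean (-77) -0.07808265145058026
post [ 0.57779195 -0.14725191  0.        ] [ 0.57590178 -0.14808949  0.08511107]
scene lc [0.5647 0.3395] -16.9
scene lgrip [0.5637 0.3393] -17.09
scene sc [0.4988 0.1376] 23.26
```

Emit:
servo_tool(
  rows=[23,29,0,4,0.5,46,59,0,8,0.5,70,89,0,12,0.5,93,118,0,17,0.5,116,148,0,21,0.5,140,177,0,25,0.5,163,207,0,29,0.5,186,236,0,34,0.5,209,266,0,38,0.5,232,296,0,42,0.5],
  force=12,
)

```text
time_s: 1.63
tool_pos: [0.4316, -0.3214, 0.2339]
tool_rot: [-29.4, 89.9, -59.4]
force: [0.9, -0.6, -1.0]
grip_width: 0.0439
```

Emit:
servo_tool(
  rows=[23,29,0,0,0.5,46,59,-10,0,0.5,70,89,-25,0,0.5,93,118,-40,0,0.5,116,148,-60,0,0.5,140,177,-80,0,0.5,140,177,-100,0,0.5,140,177,-100,0,0.5,140,177,-100,0,0.5],
)

```text
time_s: 2.38
tool_pos: [0.57, -0.1455, 0.1325]
tool_rot: [-161.5, 89.8, 168.4]
force: [-0.5, 0.3, -0.1]
grip_width: 0.0437
```

```bash
python3 - <<'E'
from cell import *
import cv2,numpy as np,pickle
o=get_obs();print(o["tool_pos"],o["tool_rot"],(o["tool_rot"][2]-o["tool_rot"][0]),o["grip_width"],o["time_s"],o["force"])
for n in("scene","top"):
    p=read_camera(n); pickle.dump(p,open(f"{n}1.pkl","wb"))
    f=p["frame"]; c=f[150:270,150:310] if n=="scene" else f[170:300,340:500]
    cv2.imwrite(f"pics/{n}1.png",cv2.resize(c,None,fx=4,fy=4,interpolation=2))
E
```

```text
[ 0.5700049  -0.14552047  0.13254434] [-161.4851974    89.84632553  168.37981406] 329.86501145323655 0.04371313885040665 2.3833 [-0.51611862  0.28921972 -0.05271429]
```

View pics/scene1.png

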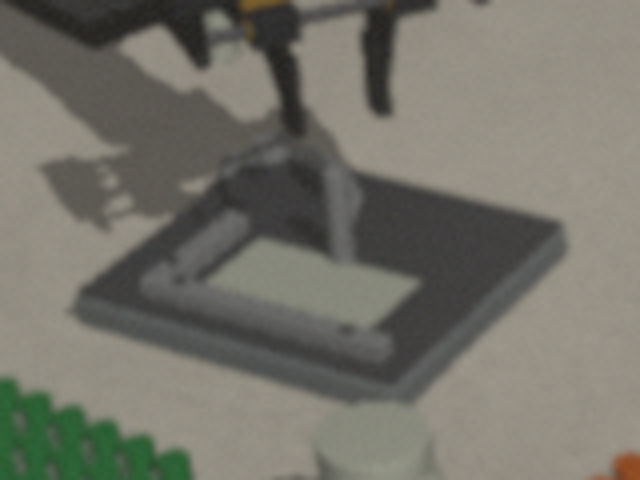

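View pics/top1.png

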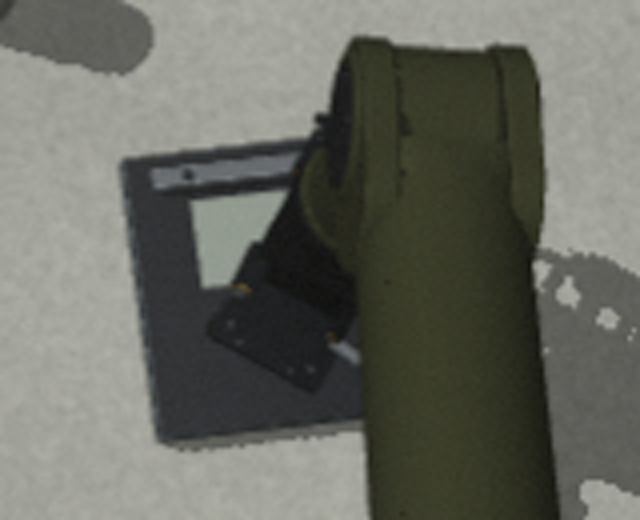

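```bash
python3 - <<'E'
from h import *
p=pickle.load(open("scene1.pkl","rb"))
import math
a=math.radians(-30.1)
for P in([.571,-.146,.087],[.57,-.1455,.1215],[.57+.0295*math.cos(a),-.1455+.0295*math.sin(a),.1215],[.57-.0295*math.cos(a),-.1455-.0295*math.sin(a),.1215]):
    q=proj(p,P)[0]; print(q,(q-[150,150])*4)
E
```

```text
[235.25803416 192.83787659] [341.03213663 171.35150636]
[234.30738953 179.88954009] [337.2295581  119.55816035]
[222.378429   182.82725199] [289.51371598 131.30900794]
[246.05288796 177.00122863] [384.21155183 108.00491454]
```

The fingertips at crop (295,130) and (380,110) straddle the post top at about (337,168), and the projections agree to 1–2 px. Next I descend and grip the post.

Emit:
servo_tool(
  rows=[1,0,-33,0,0.5,1,0,-66,0,0.5,1,0,-66,0,0.5,1,0,-66,0,0.9,1,0,-66,0,0.9,1,0,-66,0,0.9,1,0,-66,0,0.9,1,0,-66,0,0.9],
  force=12,
)

```text
time_s: 3.15
tool_pos: [0.5728, -0.1462, 0.0693]
tool_rot: [7.7, 89.8, -22.5]
force: [-0.1, 0.1, 0.7]
grip_width: 0.0179
```

```bash
python3 - <<'E'
import numpy as np
# arc offsets world from joint 0.0
H=np.deg2rad(5.6);r=125.4
a0=np.arctan2(102,73)
for j in np.linspace(0,1.05,11):
    d=r*np.array([np.cos(a0+j+H)-np.cos(a0+H),np.sin(a0+j+H)-np.sin(a0+H)]);print(round(j,3),d.round(1),np.rad2deg(j).round(1))
E
```

```text
0.0 [0. 0.] 0.0
0.105 [-11.7   6. ] 6.0
0.21 [-24.   10.7] 12.0
0.315 [-36.7  14.1] 18.0
0.42 [-49.7  16.1] 24.1
0.525 [-62.9  16.8] 30.1
0.63 [-76.   16.1] 36.1
0.735 [-89.  14.] 42.1
0.84 [-101.7   10.6] 48.1
0.945 [-114.     5.8] 54.1
1.05 [-125.7   -0.2] 60.2
```

Emit:
servo_tool(
  rows=[0,0,0,0,0.9,0,0,0,0,0.9,0,0,0,0,0.9,-6,3,0,3,0.9,-12,6,0,6,0.9,-18,8.5,0,9,0.9,-24,10.7,0,12,0.9],
  force=12,
)

```text
time_s: 3.73
tool_pos: [0.5497, -0.1361, 0.0692]
tool_rot: [-4.8, 89.7, -22.9]
force: [2.8, -2.8, 4.9]
grip_width: 0.0135
```

Emit:
servo_tool(
  rows=[-12.7,3.4,0,6,0.9,-25.7,5.4,0,12,0.9,-38.9,6.1,0,18,0.9,-52,5.4,0,24,0.9,-65,3.3,0,30,0.9,-77.7,0,0,36,0.9,-90,-4.9,0,42,0.9,-97,-8.5,0,45,0.9,-97,-8.5,0,45,0.9,-97,-8.5,0,45,0.9],
)

```text
time_s: 4.57
tool_pos: [0.4504, -0.1442, 0.069]
tool_rot: [-137.6, 89.9, -110.9]
force: [-2.2, -0.5, 12.7]
grip_width: 0.0134
```

Emit:
servo_tool(
  rows=[0,0,0,0,0.5,0,0,0,0,0.5,0,0,0,0,0.5,0,0,0,0,0.5,0,0,0,0,0.5,0,0,20,0,0.5,0,0,50,0,0.5,0,0,90,0,0.5,0,0,130,0,0.5,0,0,130,0,0.5],
)

```text
time_s: 5.4
tool_pos: [0.4552, -0.1442, 0.2049]
tool_rot: [-51.4, 89.3, -24.5]
force: [1.6, -1.0, 0.0]
grip_width: 0.0436
```

```bash
python3 - <<'E'
from cell import *
import cv2,numpy as np,pickle
o=get_obs();print(o["tool_pos"],(o["tool_rot"][2]-o["tool_rot"][0]),o["grip_width"],o["time_s"],o["force"])
p=read_camera("scene"); pickle.dump(p,open(f"scene2.pkl","wb"))
cv2.imwrite(f"pics/scene2.png",cv2.resize(p["frame"][110:270,150:340],None,fx=3.7,fy=3.7,interpolation=2))
E
```

```text
[ 0.4551825  -0.14424863  0.20493379] 26.85221896118737 0.04356612498480363 5.4 [ 1.64195087 -1.01951687  0.02886729]
```

View pics/scene2.png

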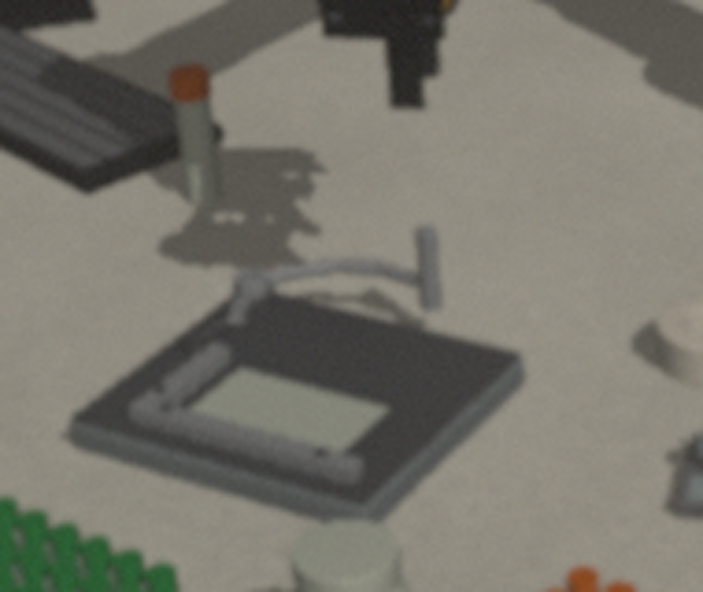

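The clip is open by itself: the post is at crop (428,230), out over the -x side of the plate, and the gripper is clear. On to the carrier.

Emit:
servo_tool(
  rows=[8,38,0,-5,0.5,16,76,0,-10,0.5,24,113,0,-15,0.5,32,150,0,-20,0.5,40,188,0,-25,0.5,48,226,0,-30,0.5,56,264,0,-35,0.5,64,302,0,-40,0.5,72,340,0,-45,0.5,80,378,0,-45,0.5],
)

```text
time_s: 6.28
tool_pos: [0.5294, 0.2302, 0.1961]
tool_rot: [-131.6, 89.9, -150.1]
force: [0.2, -0.3, 0.7]
grip_width: 0.0433
```

Emit:
servo_tool(
  rows=[8,38,0,0,0.5,16,76,-20,0,0.5,23,105.5,-50,0,0.5,23,105.5,-80,0,0.5,23,105.5,-100,0,0.5,23,105.5,-100,0,0.5,23,105.5,-100,0,0.5],
)

```text
time_s: 6.87
tool_pos: [0.5513, 0.3345, 0.0956]
tool_rot: [-142.6, 89.8, -160.7]
force: [-0.2, 0.4, 0.7]
grip_width: 0.0432
```

```bash
python3 - <<'E'
from cell import *
from h import *
o=get_obs();print(o["tool_pos"],(o["tool_rot"][2]-o["tool_rot"][0]),o["grip_width"],o["time_s"],o["force"])
p=read_camera("scene"); pickle.dump(p,open(f"scene3.pkl","wb"))
cv2.imwrite(f"pics/scene3.png",cv2.resize(p["frame"][180:330,340:520],None,fx=4,fy=4,interpolation=2))
def m(P): return ((proj(p,P)-[340,180])*4).round(0).tolist()
a=np.deg2rad(o["tool_rot"][2]-o["tool_rot"][0]);t=o["tool_pos"]
print("tips",m([t+[s*.0295*np.cos(a),s*.0295*np.sin(a),-.011] for s in(1,-1)]),"bar ends",m(T2(.5582,.3393,np.deg2rad(-18.3),[[0,.03,.044],[0,-.03,.044]])))
E
```

```text
[0.55133913 0.33449756 0.09559539] -18.151096653197442 0.0431819184201337 6.8667 [-0.15186811  0.36398169  0.6871802 ]
tips [[306.0, 302.0], [384.0, 258.0]] bar ends [[386.0, 381.0], [298.0, 328.0]]
```

View pics/scene3.png

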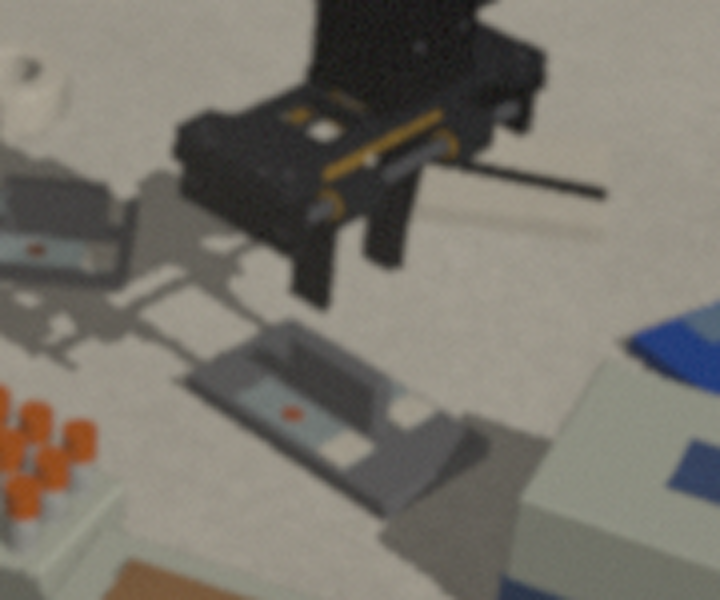

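Emit:
servo_tool(
  rows=[7,5,-15,0,0.5,7,5,-40,0,0.5,7,5,-67,0,0.5,7,5,-67,0,0.5,7,5,-67,0,0.5],
)

```text
time_s: 7.33
tool_pos: [0.56, 0.3393, 0.0313]
tool_rot: [-106.8, 90.0, -125.0]
force: [-0.7, 0.7, 0.8]
grip_width: 0.0438
```

Emit:
servo_tool(
  rows=[0,0,0,0,0.95,0,0,0,0,0.95,0,0,0,0,0.95,0,0,0,0,0.95,0,0,0,0,0.95,0,0,0,0,0.95,0,0,0,0,0.95,0,0,0,0,0.95],
  force=30,
)

```text
time_s: 8.0
tool_pos: [0.5598, 0.3403, 0.0313]
tool_rot: [40.0, 90.0, 21.8]
force: [-1.6, -0.4, 4.9]
grip_width: 0.0137
```

Emit:
servo_tool(
  rows=[0,0,5,0,0.95,0,0,15,0,0.95,0,0,35,0,0.95,0,0,60,0,0.95,0,0,80,0,0.95,0,0,90,0,0.95,0,0,90,0,0.95],
)

```text
time_s: 8.58
tool_pos: [0.561, 0.341, 0.1235]
tool_rot: [46.0, 89.7, 27.8]
force: [0.4, 1.4, -2.1]
grip_width: 0.0139
```

```bash
python3 - <<'E'
from cell import *
from h import *
o=get_obs();print(o["tool_pos"],(o["tool_rot"][2]-o["tool_rot"][0]),o["grip_width"],o["time_s"],o["force"])
p=read_camera("scene"); pickle.dump(p,open(f"scene4.pkl","wb"))
cv2.imwrite(f"pics/scene4.png",cv2.resize(p["frame"][160:330,340:520],None,fx=3.5,fy=3.5,interpolation=2))
E
```

```text
[0.56096466 0.34101059 0.12347644] -18.197793978570754 0.013920739959674445 8.5833 [ 0.38856252  1.35638145 -2.12011594]
```

View pics/scene4.png

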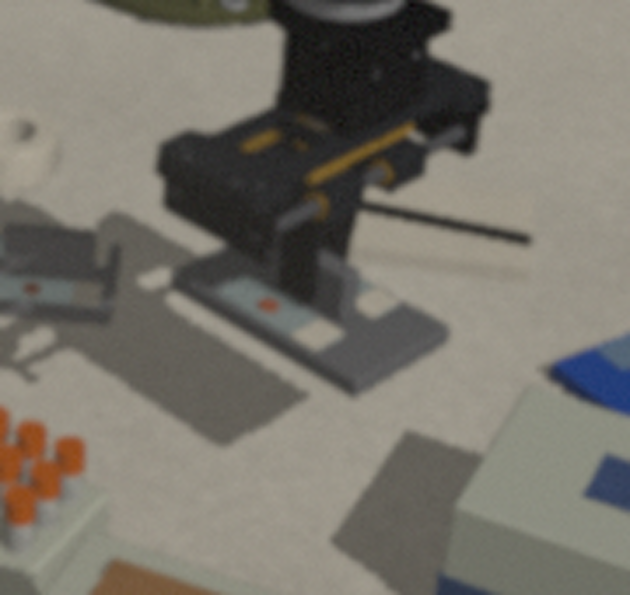

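Emit:
servo_tool(
  rows=[1,-15,10,0,0.95,3,-40,20,0,0.95,6,-75,20,2,0.95,9,-112,20,5,0.95,12,-150,20,8,0.95,14,-187,20,11,0.95,17,-224,20,14,0.95,20,-261,20,17,0.95,22,-298,20,20,0.95,25,-335,20,22,0.95],
)

```text
time_s: 9.47
tool_pos: [0.5832, 0.0027, 0.1387]
tool_rot: [178.6, 89.8, -177.4]
force: [0.7, 0.2, -2.8]
grip_width: 0.0138
```

Emit:
servo_tool(
  rows=[3,-37,0,2,0.95,6,-74,-5,2,0.95,8,-110,-12,2,0.95,10,-135,-20,2,0.95,11,-147,-30,2,0.95,11,-147,-35,2,0.95,11,-147,-35,2,0.95,11,-147,-35,2,0.95],
)

```text
time_s: 10.13
tool_pos: [0.5952, -0.1389, 0.1047]
tool_rot: [115.5, 89.8, 121.5]
force: [0.4, 0.3, -1.6]
grip_width: 0.0137
```

```bash
cat > look.py <<'E'
from cell import *
from h import *
import sys
k=sys.argv[1]
o=get_obs();print(o["tool_pos"].round(4),"yaw",(o["tool_rot"][2]-o["tool_rot"][0]).round(2),o["grip_width"].round(4),o["time_s"],o["force"].round(1))
for n,(u0,u1,v0,v1),f in(("scene",(150,310,140,270),4.5),("top",(340,490,180,300),4.5)):
    p=read_camera(n); pickle.dump(p,open(f"{n}{k}.pkl","wb"))
    cv2.imwrite(f"pics/{n}{k}.png",cv2.resize(p["frame"][v0:v1,u0:u1],None,fx=f,fy=f,interpolation=2))
E
python3 look.py 5
```

```text
Traceback (most recent call last):
  File "look.py", line 5, in <module>
    o=get_obs();print(o["tool_pos"].round(4),"yaw",(o["tool_rot"][2]-o["tool_rot"][0]).round(2),o["grip_width"].round(4),o["time_s"],o["force"].round(1))
                                                                                                ^^^^^^^^^^^^^^^^^^^^^
AttributeError: 'float' object has no attribute 'round'
```

```bash
sed -i 's/o\["grip_width"\].round(4)/round(o["grip_width"],4)/' look.py; python3 look.py 5
```

```text
[ 0.5952 -0.1389  0.1047] yaw 5.99 0.0137 10.1333 [ 0.4  0.3 -1.6]
```

View pics/scene5.png

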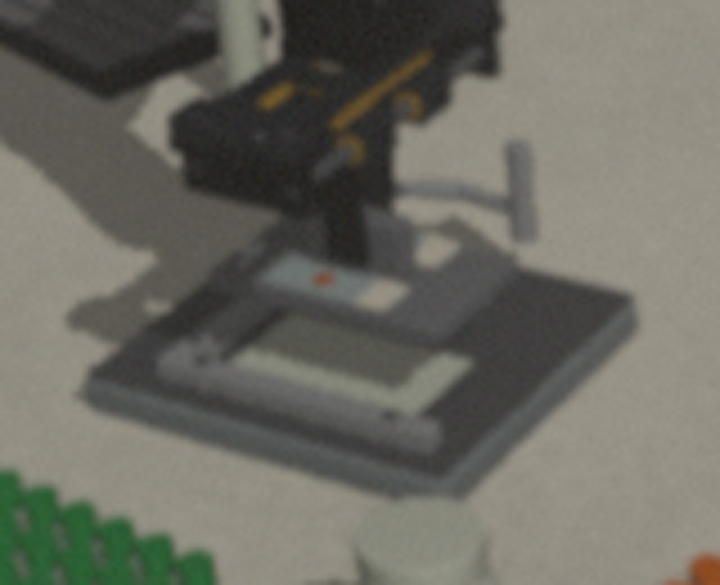

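View pics/top5.png

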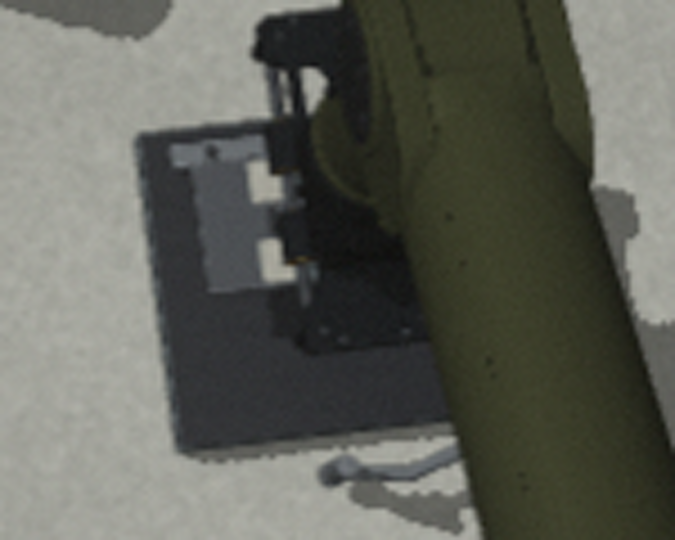

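```bash
cat > tray.py <<'E'
from h import *
import sys
k=sys.argv[1];z0,z1=map(float,sys.argv[2:4])
H=(.583,-.1472,np.deg2rad(5.6))
for n in("top","scene"):
    p=pickle.load(open(f"{n}{k}.pkl","rb"));W=world(p).reshape(-1,3);F=p["frame"].reshape(-1,3).astype(int)
    D=W[:,:2]-H[:2];c,s=np.cos(H[2]),np.sin(H[2]);L=np.c_[D@[c,s],D@[-s,c],W[:,2]]
    m=(abs(L[:,0])<.12)&(abs(L[:,1])<.12)&(L[:,2]>z0)&(L[:,2]<z1)&(F.max(1)>50)
    Q=L[m]
    print(n,len(Q),"z",np.median(Q[:,2]).round(4))
    # + y end: max y per x bin ; -x and +x side by y bin
    for lo in np.arange(-.03,.07,.01):
        q=Q[(Q[:,0]>=lo)&(Q[:,0]<lo+.01)]
        if len(q)>5: print("x%.0f"%(lo*1e3),"y98 %.1f"%(np.percentile(q[:,1],97)*1e3),end="; ")
    print()
    for lo in np.arange(-.07,.08,.01):
        q=Q[(Q[:,1]>=lo)&(Q[:,1]<lo+.01)]
        if len(q)>5: print("y%.0f"%(lo*1e3),"x %.1f..%.1f"%tuple(np.percentile(q[:,0],[2,98])*1e3),end="; ")
    print()
E
python3 tray.py 5 .075 .096
```

```text
top 539 z 0.0868
x-30 y98 77.9; x-20 y98 79.3; x-10 y98 78.8; x0 y98 79.4; x10 y98 78.2; x20 y98 79.2; x30 y98 78.2; x40 y98 79.0; x50 y98 76.7; 
y10 x -25.8..38.5; y20 x -25.1..34.9; y30 x -26.3..51.3; y40 x -25.7..50.5; y50 x -26.6..50.6; y60 x -25.9..51.4; y70 x -26.6..50.7; 
scene 1043 z 0.0861
x-30 y98 76.4; x-20 y98 76.6; x-10 y98 78.2; x0 y98 77.0; x10 y98 77.2; x20 y98 76.6; x30 y98 76.4; x40 y98 77.0; x50 y98 74.8; 
y-70 x -11.9..55.2; y-60 x -6.5..56.3; y-50 x -6.6..56.0; y-40 x 7.7..55.9; y-30 x 17.6..57.9; y-20 x 20.0..56.3; y-10 x 19.8..57.7; y0 x 19.5..55.5; y10 x -20.4..56.9; y20 x -21.6..55.5; y30 x -18.2..56.9; y40 x -22.6..54.9; y50 x -22.2..56.1; y60 x -23.8..56.4; y70 x -23.1..55.0;
```

Emit:
servo_tool(
  rows=[2,-2,-8,0,0.95,4.4,-4.1,-20,-0.4,0.95,4.4,-4.1,-32,-0.4,0.95,4.4,-4.1,-40,-0.4,0.95,4.4,-4.1,-44,-0.4,0.95,4.4,-4.1,-44,-0.4,0.95,4.4,-4.1,-44,-0.4,0.95],
)

```text
time_s: 10.82
tool_pos: [0.6, -0.1459, 0.0612]
tool_rot: [128.3, 90.0, 133.7]
force: [-0.3, -1.3, -1.9]
grip_width: 0.0141
```

```bash
python3 look.py 6;python3 tray.py 6 .032 .05
```

```text
[ 0.6    -0.1459  0.0612] yaw 5.41 0.0141 10.8167 [-0.3 -1.3 -1.9]
top 649 z 0.0418
x-30 y98 70.1; x-20 y98 71.4; x-10 y98 75.2; x0 y98 72.0; x10 y98 71.7; x20 y98 74.5; x30 y98 72.4; x40 y98 71.3; x50 y98 70.2; x60 y98 82.5; 
y10 x -101.7..41.4; y20 x -65.5..72.5; y30 x -48.4..73.0; y40 x -91.1..70.3; y50 x -72.9..72.1; y60 x -55.1..72.6; y70 x -53.0..72.7; y80 x -83.5..81.0; 
scene 1406 z 0.0415
x-30 y98 67.4; x-20 y98 69.6; x-10 y98 70.7; x0 y98 70.0; x10 y98 69.6; x20 y98 69.1; x30 y98 69.7; x40 y98 68.8; x50 y98 67.5; x60 y98 79.0; 
y-70 x 4.1..80.7; y-60 x 2.9..76.7; y-50 x 9.7..78.8; y-40 x 21.0..76.7; y-30 x 24.1..77.8; y-20 x 23.6..78.3; y-10 x 25.3..78.3; y0 x -1.0..79.5; y10 x -16.1..78.6; y20 x -14.7..78.1; y30 x -14.9..78.3; y40 x -19.5..78.5; y50 x -16.7..76.5; y60 x -18.7..77.8; y70 x -10.2..79.4; y80 x 66.0..78.7;
```

View pics/scene6.png

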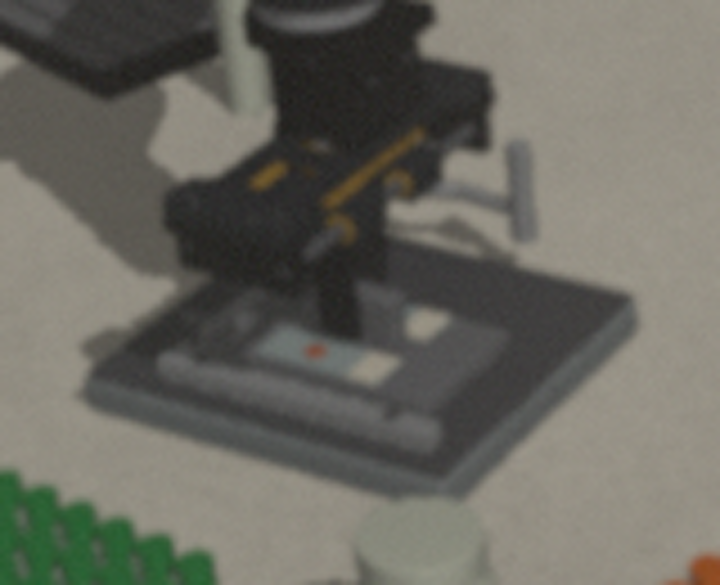

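View pics/top6.png

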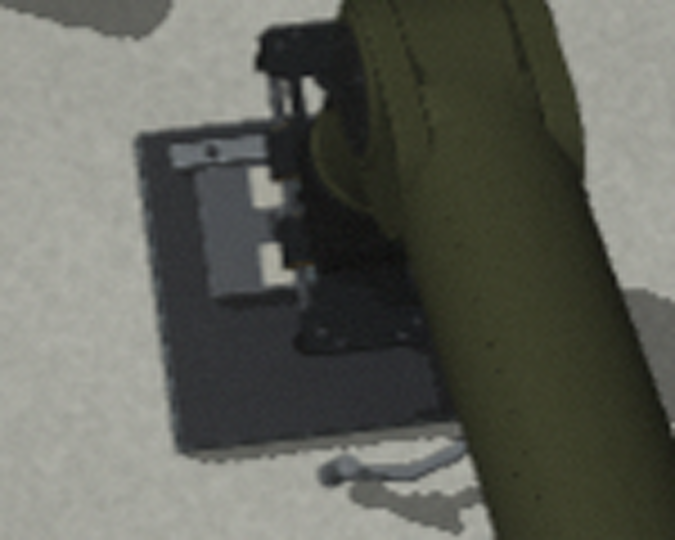

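Emit:
servo_tool(
  rows=[0,0,-2,0,0.95,0,0,-4,0,0.95,0,0,-4.5,0,0.95,0,0,-4.5,0,0.95,0,0,-4.5,0,0.95],
)

```text
time_s: 11.33
tool_pos: [0.6001, -0.1462, 0.0571]
tool_rot: [-91.8, 90.0, -86.4]
force: [0.2, -0.6, -3.1]
grip_width: 0.0138
```

Emit:
servo_tool(
  rows=[1,0,0,0,0.95,2,0.2,0,0,0.95,3,0.3,0,0,0.95,3,0.3,0,0,0.95,3,0.3,0,0,0.95],
)

```text
time_s: 11.75
tool_pos: [0.6033, -0.1458, 0.0571]
tool_rot: [31.0, 90.0, 36.4]
force: [-0.1, 0.5, -3.0]
grip_width: 0.0137
```

Emit:
servo_tool(
  rows=[0.5,0,0,0,0.95,1,0.1,0,0,0.95,1.5,0.1,0,0,0.95,1.5,0.1,0,0,0.95],
)

```text
time_s: 12.08
tool_pos: [0.6041, -0.1459, 0.057]
tool_rot: [-172.9, 89.9, -167.5]
force: [-1.8, -0.4, -1.0]
grip_width: 0.0137
```

Emit:
servo_tool(
  rows=[0.5,0,0,0,0.95,1,0,0,0,0.95,1,0,0,0,0.95,1,0,0,0,0.95],
)

```text
time_s: 12.42
tool_pos: [0.6044, -0.146, 0.0568]
tool_rot: [-174.0, 89.8, -168.6]
force: [-5.0, -0.2, 0.8]
grip_width: 0.014
```

Emit:
servo_tool(
  rows=[-0.7,-0.5,0,0,0.95,-0.7,-1,0,0,0.95,-0.7,-1.5,0,0,0.95,-0.7,-1.5,0,0,0.95,-0.7,-1.5,0,0,0.95],
)

```text
time_s: 12.83
tool_pos: [0.6044, -0.1463, 0.0568]
tool_rot: [130.6, 89.9, 136.0]
force: [-4.1, 2.1, -2.5]
grip_width: 0.0137
```

Emit:
servo_tool(
  rows=[0,-0.5,0,0,0.95,0,-1,0,0,0.95,0,-1,0,0,0.95,0,-1,0,0,0.95],
)

```text
time_s: 13.17
tool_pos: [0.6046, -0.148, 0.0568]
tool_rot: [154.6, 90.0, 160.0]
force: [-4.9, 2.9, -3.1]
grip_width: 0.0138
```

Emit:
servo_tool(
  rows=[-0.8,-0.5,0,0,0.95,-0.8,-1,0,0,0.95,-0.8,-1,0,0,0.95,-0.8,-1,0,0,0.95],
)

```text
time_s: 13.5
tool_pos: [0.6045, -0.1485, 0.0571]
tool_rot: [41.8, 89.9, 47.2]
force: [-1.6, 3.6, -3.5]
grip_width: 0.0137
```

```bash
python3 look.py 7;python3 tray.py 7 .032 .05|cut -c1-260
```

```text
[ 0.6045 -0.1485  0.0571] yaw 5.43 0.0137 13.5 [-1.6  3.6 -3.5]
top 648 z 0.0382
x-20 y98 86.9; x-10 y98 69.2; x0 y98 69.5; x10 y98 69.0; x20 y98 79.9; x30 y98 85.9; x40 y98 69.0; x50 y98 84.6; x60 y98 82.1; 
y0 x -100.7..44.7; y10 x -95.0..76.0; y20 x -24.7..71.1; y30 x -19.6..74.2; y40 x -41.5..71.5; y50 x -48.0..73.1; y60 x -80.4..72.3; y70 x -92.8..73.3; y80 x -77.4..73.8; 
scene 1283 z 0.0384
x-20 y98 65.3; x-10 y98 65.2; x0 y98 66.6; x10 y98 66.1; x20 y98 65.4; x30 y98 66.4; x40 y98 66.1; x50 y98 65.2; x60 y98 71.3; 
y-70 x 4.9..78.2; y-60 x 8.2..78.1; y-50 x 14.4..76.9; y-40 x 27.1..78.3; y-30 x 28.2..78.1; y-20 x 29.2..78.2; y-10 x 29.4..79.1; y0 x -13.2..77.7; y10 x -13.5..77.2; y20 x -14.3..78.2; y30 x -14.7..77.8; y40 x -15.1..79.3; y50 x -14.1..76.6; y60 x -13.0..78.
```

View pics/scene7.png

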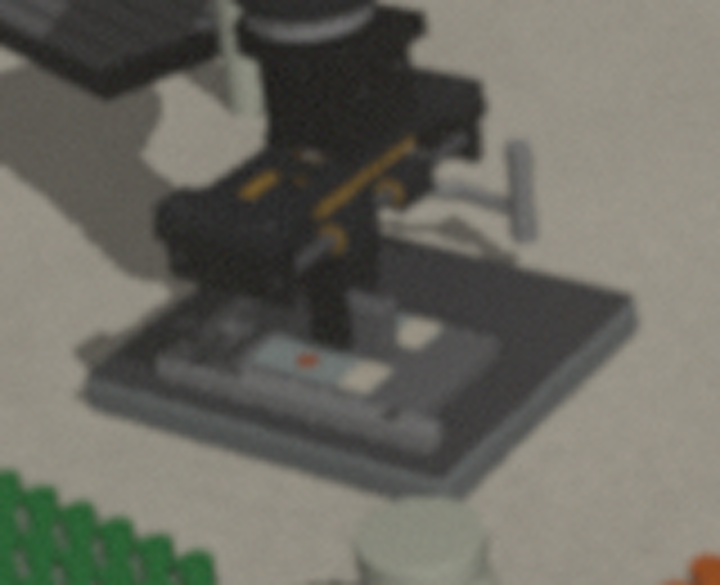

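Emit:
servo_tool(
  rows=[0,0.7,-0.5,0,0.95,0,0.7,-1.2,0,0.95,0,0.7,-1.8,0,0.95,0,0.7,-1.8,0,0.95,0,0.7,-1.8,0,0.95],
)

```text
time_s: 14.02
tool_pos: [0.6046, -0.1485, 0.0563]
tool_rot: [-42.0, 89.9, -36.6]
force: [-3.9, 4.3, 1.4]
grip_width: 0.0138
```

Emit:
servo_tool(
  rows=[0,0,0,0,0.85,0,0,0,0,0.8,0,0,0,0,0.7,0,0,0,0,0.6,0,0,0,0,0.6,0,0,0,0,0.6,0,0,0,0,0.6],
)

```text
time_s: 14.6
tool_pos: [0.6045, -0.1491, 0.0555]
tool_rot: [-37.8, 89.9, -32.4]
force: [-0.3, 1.1, -0.2]
grip_width: 0.0341
```

Emit:
servo_tool(
  rows=[0,0,10,0,0.6,0,0,30,0,0.6,0,0,60,0,0.6,-20,0,95,0,0.6,-50,0,130,0,0.6,-80,5,150,0,0.6,-110,15,150,0,0.6,-120,35,150,0,0.6,-120,65,150,0,0.6,-120,65,150,0,0.6],
)

```text
time_s: 15.43
tool_pos: [0.4839, -0.0778, 0.2065]
tool_rot: [-62.1, 89.9, -56.4]
force: [-0.6, 1.5, 0.9]
grip_width: 0.0345
```

```bash
python3 look.py 8;python3 tray.py 8 .032 .042
```

```text
[ 0.4839 -0.0778  0.2065] yaw 5.75 0.0345 15.4333 [-0.6  1.5  0.9]
top 498 z 0.0371
x-10 y98 66.4; x0 y98 85.0; x10 y98 55.1; x40 y98 -12.1; x50 y98 66.5; x60 y98 80.4; 
y-70 x 39.3..74.7; y-60 x 40.2..75.7; y-50 x 44.6..74.3; y-40 x 45.3..74.8; y-30 x 47.0..73.6; y-20 x 48.0..76.8; y-10 x 52.7..77.1; y0 x 59.2..74.2; y10 x 61.5..78.5; y20 x 55.4..73.4; y30 x 54.0..74.3; y40 x -3.6..72.3; y50 x -3.1..75.3; y60 x 0.3..73.7; y70 x 61.5..72.2; y80 x -65.4..73.3; 
scene 1365 z 0.0378
x-30 y98 -95.1; x-20 y98 66.1; x-10 y98 66.2; x0 y98 66.3; x10 y98 66.8; x20 y98 65.6; x30 y98 65.5; x40 y98 61.8; x50 y98 65.8; x60 y98 75.1; 
y-70 x -3.0..77.4; y-60 x 2.8..78.4; y-50 x 14.1..77.8; y-40 x 27.2..78.6; y-30 x 29.4..77.8; y-20 x 27.2..79.4; y-10 x 29.0..78.2; y0 x -14.6..78.2; y10 x -14.0..77.3; y20 x -11.8..78.1; y30 x -14.7..77.1; y40 x -14.2..77.9; y50 x -16.0..79.1; y60 x -13.3..77.8; y70 x 62.5..79.8; y80 x 66.1..78.8;
```

View pics/scene8.png

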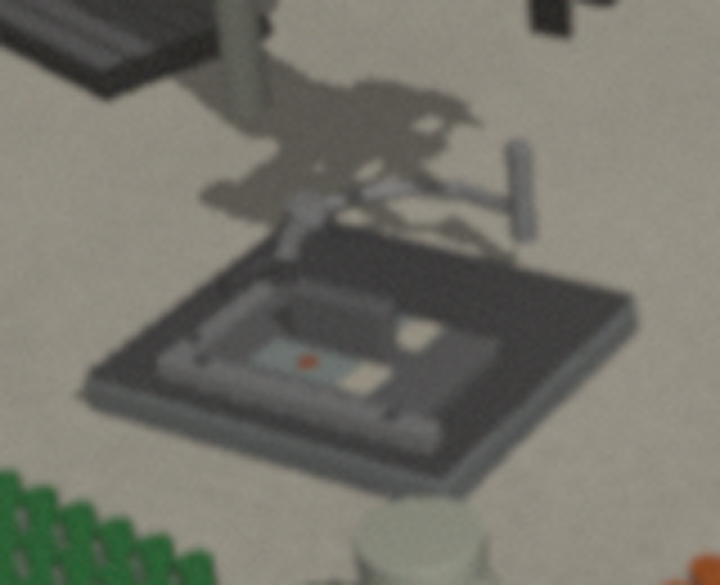

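View pics/top8.png

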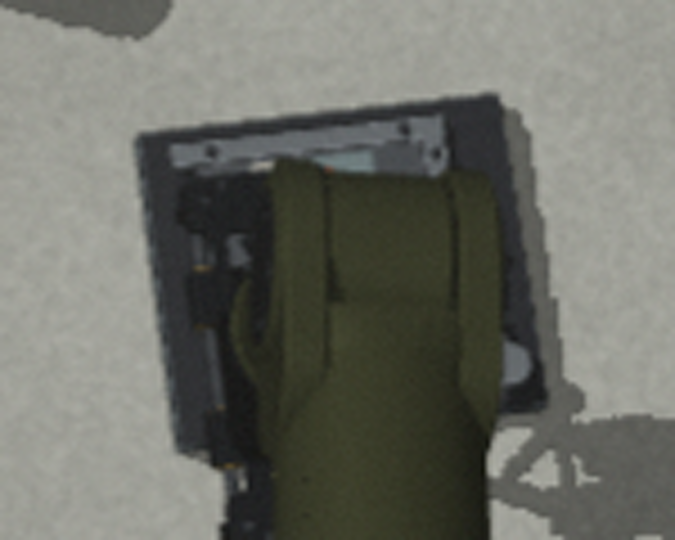

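The carrier sits flat in the corner, touching the long edge bar (crop row 400) and the end stop (crop 230,320). The arm is still open, with the post at crop (518,145). Next I push the post in from outside with the fingers closed.

Emit:
servo_tool(
  rows=[-10,-15,0,4,1,-24,-30,0,8,1,-40,-50,0,12,1,-55,-70,0,16,1,-68,-86,0,16,1,-68,-86,0,16,1,-68,-86,-40,16,1,-68,-86,-70,16,1,-68,-86,-70,16,1,-68,-86,-70,16,1],
)

```text
time_s: 16.37
tool_pos: [0.4157, -0.1688, 0.1348]
tool_rot: [97.3, 89.8, 118.8]
force: [-0.2, 0.7, 0.6]
grip_width: 0.0002
```

```bash
python3 look.py 9
```

```text
[ 0.4157 -0.1688  0.1348] yaw 21.45 0.0002 16.3667 [-0.2  0.7  0.6]
```

View pics/scene9.png

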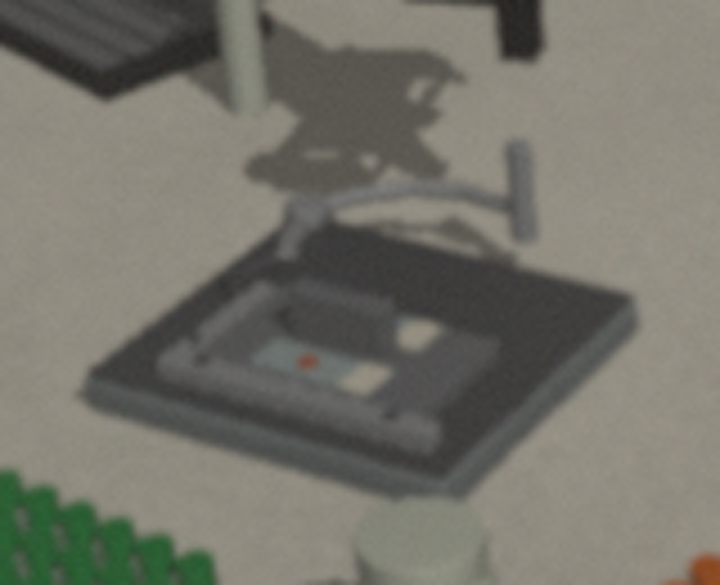

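Emit:
servo_tool(
  rows=[-2,9.5,-20,0,1,-2,9.5,-45,0,1,-2,9.5,-64,0,1,-2,9.5,-64,0,1,-2,9.5,-64,0,1],
)

```text
time_s: 16.88
tool_pos: [0.415, -0.1601, 0.0724]
tool_rot: [-9.8, 89.9, 11.6]
force: [-0.3, -0.2, 0.4]
grip_width: 0.0004
```

Emit:
servo_tool(
  rows=[6,2.4,0,0,1,12,4.8,0,0,1,18,7.2,0,0,1,24,9.7,0,0,1],
)

```text
time_s: 17.22
tool_pos: [0.4387, -0.1506, 0.0723]
tool_rot: [-137.0, 89.9, -115.6]
force: [-4.2, -0.8, 4.1]
grip_width: 0.0003
```

```bash
python3 look.py 10
```

```text
[ 0.4387 -0.1506  0.0723] yaw 21.39 0.0003 17.2167 [-4.2 -0.8  4.1]
```

View pics/scene10.png

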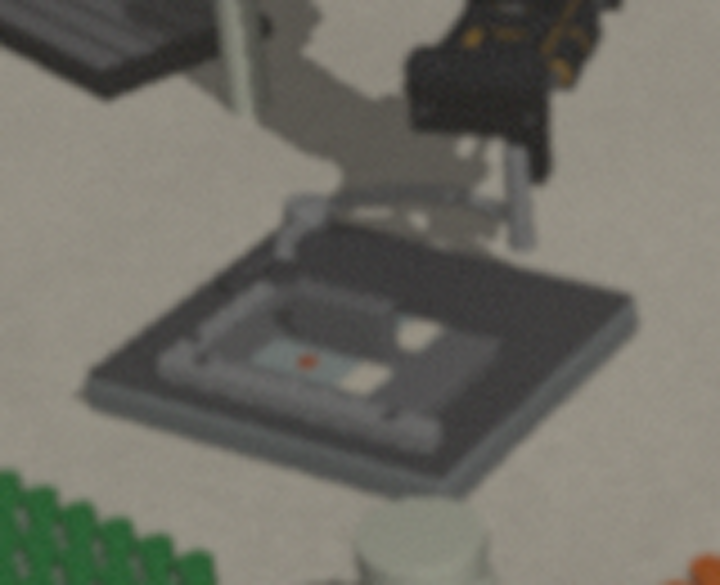

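Emit:
servo_tool(
  rows=[6,2.4,0,0,1,12,4.8,0,0,1,18,7,0,0,1,23,9,0,0,1,28,11,0,0,1,28,11,0,0,1,28,11,0,0,1],
)

```text
time_s: 17.9
tool_pos: [0.4669, -0.1389, 0.0713]
tool_rot: [11.8, 89.9, 33.3]
force: [-0.5, 0.2, -0.3]
grip_width: 0.0004
```

```bash
python3 look.py 11
```

```text
[ 0.4669 -0.1389  0.0713] yaw 21.45 0.0004 17.9 [-0.5  0.2 -0.3]
```

View pics/scene11.png

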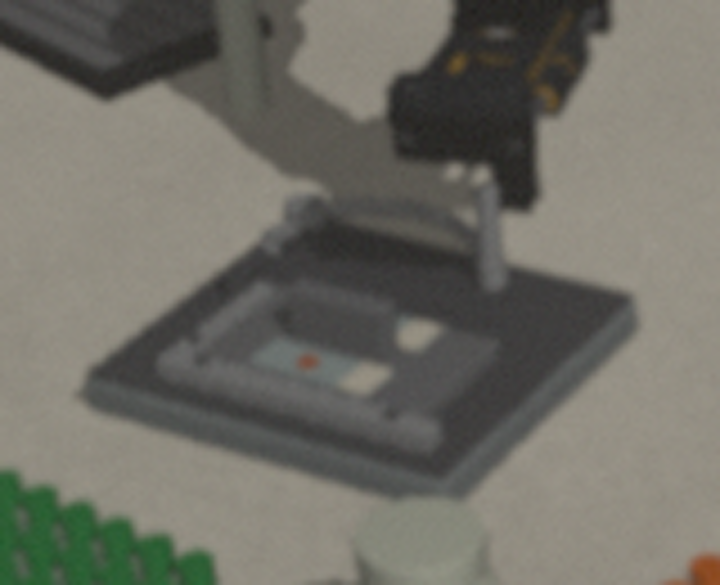

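Emit:
servo_tool(
  rows=[0,0,0,0,1,0,0,0,0,1,0,0,0,0,1,0,0,0,0,1,0,0,0,0,1,0,0,0,0,1],
)

```text
time_s: 18.5
tool_pos: [0.4661, -0.1394, 0.0713]
tool_rot: [-63.9, 90.0, -42.5]
force: [0.1, -0.3, 0.8]
grip_width: 0.0006
```

```bash
python3 look.py 12
```

```text
[ 0.4661 -0.1394  0.0713] yaw 21.4 0.0006 18.5 [ 0.1 -0.3  0.8]
```

View pics/scene12.png

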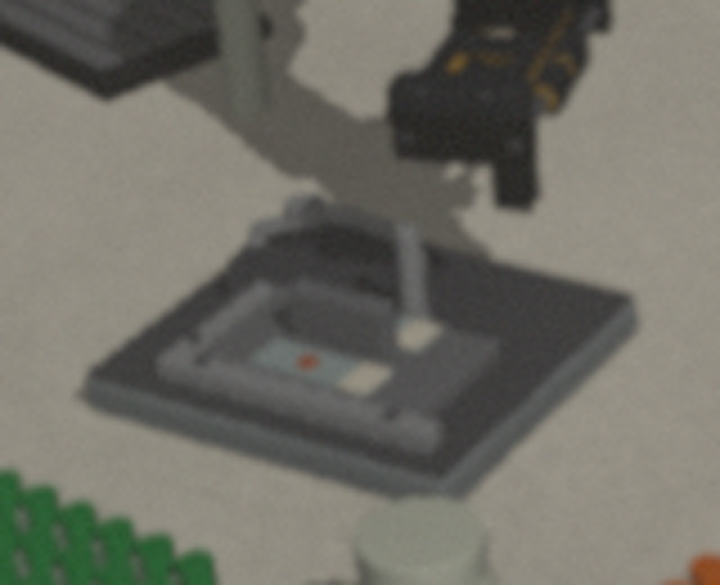

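The arm has sprung home against the carrier. I retreat up and back, clear of the top camera's view, then check.

Emit:
servo_tool(
  rows=[-8,-4,0,0,1,-8,-4,30,0,1,-8,-4,65,0,1,-8,-4,100,0,1,-8,-4,140,0,1,-8,-40,140,0,1,-20,-78,140,0,1,-40,-113,140,0,1,-60,-148,140,0,1,-80,-183,140,0,1],
)

```text
time_s: 19.43
tool_pos: [0.3851, -0.3238, 0.2115]
tool_rot: [-99.1, 90.0, -77.7]
force: [0.5, 0.1, 1.1]
grip_width: 0.0004
```

Emit:
servo_tool(
  rows=[-20,-35,0,0,1,-40,-70,0,0,1,-60,-105,0,0,1,-80,-140,0,0,1,-100,-175,0,0,1,-100,-175,0,0,1],
)

```text
time_s: 19.93
tool_pos: [0.2783, -0.5052, 0.2102]
tool_rot: [-161.8, 89.8, -141.1]
force: [-1.9, -0.3, -0.3]
grip_width: -0.0
```

```bash
python3 look.py 13; python3 - <<'E'
from h import *
H=(.583,-.1472,np.deg2rad(5.6))
p=pickle.load(open("top13.pkl","rb"));W=world(p).reshape(-1,3)
D=W[:,:2]-H[:2];c,s=np.cos(H[2]),np.sin(H[2]);L=np.c_[D@[c,s],D@[-s,c],W[:,2]]
b=L[(abs(L[:,0]-.02)<.03)&(abs(L[:,1])<.06)&(L[:,2]>.062)&(L[:,2]<.076)]
r=cv2.minAreaRect((b[:,:2]*1e3).astype(np.float32));print("grip bar",len(b),b.mean(0)*1e3,r)
t=fitrect(b[:,:2],.014,.06,.02,0,0);print("bar fit",t)
q=L[(L[:,0]>-.05)&(L[:,0]<.058)&(L[:,1]>-.068)&(L[:,1]<.1)&(L[:,2]>.032)&(L[:,2]<.045)]
print("tray fit",fitrect(q[:,:2],.08,.14,.02,0,0))
k=L[(abs(L[:,0])<.15)&(abs(L[:,1])<.12)&(L[:,2]>.08)&(L[:,2]<.095)];m=k.mean(0);print("post",m*1e3,"joint",np.arctan2(m[1]+.1,m[0]+.085)-np.arctan2(102,73))
for nm,x,y,r_,z0,z1,sx,sy,a in(("sc",.4916,.1345,.09,.008,.02,.08,.09,22.8),):
    Q=W[(abs(W[:,0]-x)<r_)&(abs(W[:,1]-y)<r_)&(W[:,2]>z0)&(W[:,2]<z1)];print(nm,fitrect(Q[:,:2],sx,sy,x,y,np.deg2rad(a)))
E
```

```text
[ 0.2783 -0.5052  0.2102] yaw 20.68 -0.0 19.9333 [-1.9 -0.3 -0.3]
grip bar 114 [20.36383751 -0.6554319  68.91136798] ((20.55370330810547, -0.6859340667724609), (14.686054229736328, 60.38875198364258), 0.2246599644422531)
bar fit [ 2.03219481e-02  4.29585289e-05 -5.65068611e-03]
tray fit [ 0.0190223   0.001057   -0.00318676]
post [-27.61813487  11.34105673  86.88455904] joint 0.14530822759363038
sc [0.49153039 0.13519904 0.40330663]
```

View pics/top13.png

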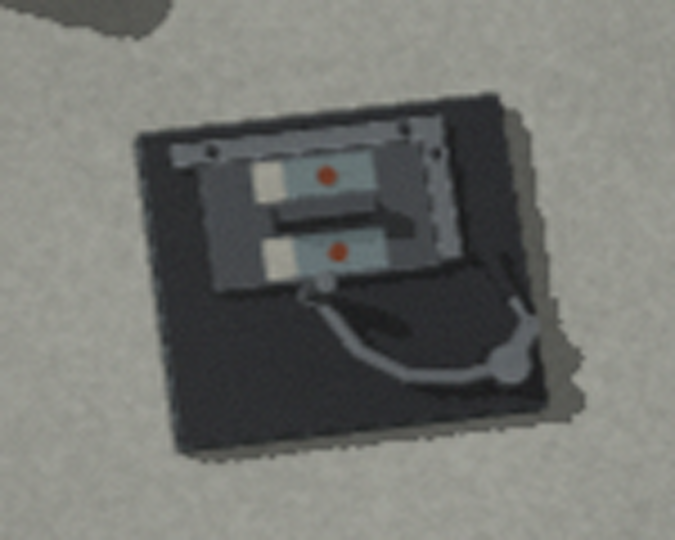

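View pics/scene13.png

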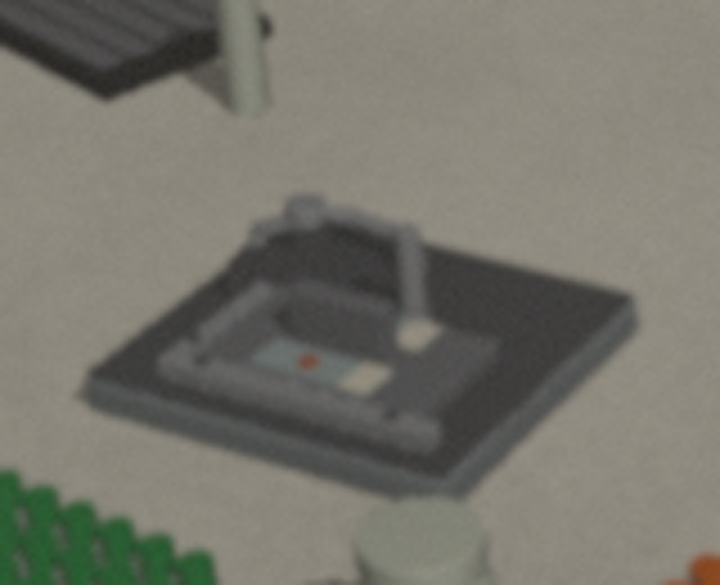

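The carrier sits in the corner at (20.3, 0.0) mm with the clip at 0.145 rad, and the gripper is clear. I'm handing in.

```bash
python3 -c "
from cell import *
print(sign_off())"
```

```text
the job is handed in; nothing more can be done
None
```

The job is handed in after about 20 s of robot time; the sign-off gives no verdict, so success is judged only from my own checks.

**What I did:** I gripped the post and drew the curved arm back until it stayed open. I then carried the grey long carrier over level and nudged it against the long edge and the end stop until I felt contact on both. I let it go and pushed the post from outside with closed fingers until the arm sprang onto the carrier.

**Last checks in the holder frame (top camera):**

| Check | Measured | Required |
|---|---|---|
| Carrier x, grip-bar fit | 20.3 mm | 17 to 23 mm |
| Carrier y, grip-bar fit | 0.0 mm | -3 to 5 mm |
| Carrier turn | under 0.006 rad | under 0.05 rad |
| Grip-bar top above the table | 69 mm (flat on the plate) | 69 mm when seated |
| Clip joint | 0.145 rad | 0.08 to 0.19 rad |

- **Gripper:** it was well clear of everything when I handed in.
- **Short carrier:** it had not moved measurably (under 1 mm).
- **Rack and jar:** I did not re-measure them; the gripper's path stayed clear of both.
- **Disagreements:** the tray-outline fit gave (19.0, 1.1) mm, about 1 mm off the bar fit. The scene camera placed everything about 6 mm further in x than the top camera. I used the top camera, and its positions held up when gripping and when touching the edges.

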